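# Clamp the lacquer panel on its polishing board

## Robot

A 6-joint arm with a two-finger parallel gripper is mounted at the origin on the work surface. World frame = base frame: x ahead of the robot, y to its left, z up, the work surface at z = 0. Lengths are in m, angles in rad, forces in N, time in s.
With the tool pointing down it reaches from about 0.275 to 0.75 m from the base axis. Payload 10.2 kg.
Tool frame: the origin (TCP) lies on the centre line of the jaws, within the pads' length; the fingertips stand 19 mm ahead of it and the grasp point (between the pads) is the TCP; z points along the fingers, x is the direction in which the jaws open and shut, and the axes are right-handed (so a half turn about z gives the same grasp; the last joint's range is limited). The gripper opens to 85 mm and grips with 20 to 120 N. Pads are 22 mm wide; open, the fingers measure 114 mm over their backs; the gripper's body (76 mm by 85 mm) begins 54 mm behind the grasp point. The pads swing forward as they close: fully open they stand 13 mm farther back than shut.
Start: joints at [1.046, 0.313, 1.498, -0, 1.331, -0.223], TCP at [0.156, 0.501, 0.228] pointing down, gripper open.
Joint ranges: [-2.94, 2.94], [-0.97, 2.17], [0.19, 2.56], [-1.23, 4.37], [0.02, 3.11], [-2.88, 2.88]. Speed limits (rad/s): [2.39, 2.39, 3.01, 3.14, 3.14, 3.14].

## Interface

Orientations are given as a rotation vector (axis times angle).
In Python, from bench import * gives the robot as it stands. The module is installed in compiled form; this text tells all that it offers.
- The arm moves only by the tool play_rows, never from a script. Its argument "deltas" is a list of rows, each a list of 3 entries, a list of its own where there are three numbers: the closure in counts, from 0 (fully open) to 255 (shut), then the shift along the world's x, y, z in m, then the turn, a rotation vector about the world's x, y, z in degrees. A call has exactly 8 rows; each row shifts and turns the pose as measured when the row begins; what a row does not reach is not made up. A row lasts 1/10 s, in which the tool goes at most 50 mm and 8.59 degrees, less where a joint would pass 70% of its speed; a pose out of reach is approached as far as the arm can. A call with a gripper value outside its range is refused whole. The fingers move at their own pace and stop on an object; "force" is the grip in N (left out, the last holds). Time passes only in rows, so rows that do not move let the fingers close, or fill a call up. It gives the time, the measured TCP pose, the force and the opening at its end, in the units of the state.
- read_state(): the state, without advancing time (a new reading comes with each control period).
- snapshot(name): name is "side" or "top" or "wrist"; returns a dict with "color" (480x640x3 uint8, blue, green, red), "range_z" (480x640 float32, m along the optical axis (not along the pixel's ray), 0 where there is no reading), "mtx" (3x3 intrinsics, pixels), "pose" (4x4, takes a point from camera to world coordinates). Camera axes: x right, y up, looking along -z (the intrinsics and any distortion apply to the point x, -y, -z); pixel columns grow to the right and rows downward; lengths in m; the calibration is good to about 2 mm. A picture is of the moment at which its call begins.
- close_job(): hands the job in, once; it reports no verdict.
The state is a dict: "clock": time; "qpos": joint angles; "joint_vel": joint speeds; "joint_efforts": joint torques, N m; "eef_pos": TCP position; "orientation": TCP orientation; "contact_force": force on the tool from outside, world axes, zero at the start; "wrist_torque": the same for the moment, N m; "finger_gap": finger opening in m.
Only numpy, scipy, OpenCV 4.12 (cv2) and the standard library are available. Lean on these libraries where they do the work, as an engineer would, in place of code of your own. Each camera call takes 0.05 s, during which the arm holds its last target.

## Task

Clamp the black lacquer panel to the polishing board it lies on: push the handle of that board's toggle clamp over and all the way down, past its dead point, so that the pad holds the panel and the handle stays down by itself. Do not shift the panel, and leave the clamp of the other, empty board as it is.

Things in the scene. Friction and masses are not known exactly. Their poses are not given: they have to be found in the camera images.
- board: Fixed ply board under the panel, 300x140x18 mm, with a steel toggle clamp on its centre line. Origin at bench level; x from handle to panel (board spans x -142..158 mm), y left, z up. Handle pin (along y): x -45, z 67 mm. Handle: straight bar from the pin to -x and up; round black grip, 22 mm thick, 35..115 mm from the pin. Hold-down arm to +x of it, raised 60 deg at the start, tip 130 mm high.
- handle (a joint): Its handle angle, rad. Starts at 0: fully open, rising 1.13 rad above level to the board's -x; rise = 1.13 - value. Grows as the grip is pushed down; once moved it may swing on to 0.65 by its weight. From 0.7 the sprung pad bears on the panel (up to 5 N at the grip). Dead point 1.03; beyond it the handle goes to its stop, 1.165 (2 deg below level), and stays. Let go at 0.8 to 0.95 it springs back.
- panel: Flat black lacquered wooden panel, 110x90x15 mm, brown lower edge, 80 to 170 g, lying loose on the board below the raised rubber pad (20 mm wide; it lands 49 mm to +x of the board's origin). Origin: centre of the underside; own x along the 110 mm, within 4 deg of the board's x; z up. 10 mm battens on the board flank its far end and +y side.
- spare_handle_grip (a point): The other, identical but empty board's clamp, to be left as it is: point on its grip's axis, 85 mm from its pin (the grip goes 30 mm further); own x points along the handle to the pin. That board stands beside the first one, left or right of it, its handle also fully open.
Mind the look-alikes: they are no part of the job. Leave any blue look-alike of the panel alone.

How it is judged:
By the outcome, as a careful person would: the job done as asked, in the order asked, and still so for the second after the job is handed in, with the robot touching nothing.
It also fails if it takes over 32 s, if anything falls off the work surface, if the arm or the gripper's body presses on something with over 40 N, if the wrist force passes 120 N, or if a joint passes its speed limit or range.

## Working session

There is one attempt and no reset: what is moved stays moved. The work goes in short steps, Python scripts to look and compute and a tool call to move; the robot and the scene stay as the last step left them, time stands still between calls to the robot, and variables do not carry over. Pictures are saved under pics/ and viewed, and the job is handed in when it is done.

Besides the shell and the picture viewer there is one more tool, called after "Request:" as name(argument=value, ...) on one line, values as JSON. play_rows: Moves the arm, as the interface text tells. Its arguments: {"type":"object","properties":{"deltas":{"type":"array"},"force":{"type":"number"}},"required":["deltas"]}

```bash
mkdir -p pics
python3 - <<'E'
from bench import *
import cv2,numpy as np
for n in ["side","top","wrist"]:
    s=snapshot(n); cv2.imwrite(f"pics/{n}0.png",s["color"]); np.savez(f"{n}0.npz",**s)
    print(n,s["mtx"].tolist(),np.round(s["pose"],3).tolist())
print(read_state())
E
```

```text
side [[521.3456699350255, 0.0, 315.55605663947955], [0.0, 521.3456699350255, 244.37591689565247], [0.0, 0.0, 1.0]] [[0.661, 0.551, -0.509, 0.004], [-0.75, 0.496, -0.437, -0.284], [0.011, 0.671, 0.741, 0.848], [0.0, 0.0, 0.0, 1.0]]
top [[484.67692724573436, 0.0, 318.3143096276651], [0.0, 484.67692724573436, 244.911362623779], [0.0, 0.0, 1.0]] [[-0.005, 0.989, -0.147, 0.363], [-1.0, -0.004, 0.003, 0.142], [0.002, 0.147, 0.989, 1.134], [0.0, 0.0, 0.0, 1.0]]
wrist [[376.94317925153376, 0.0, 316.6059051513274], [0.0, 376.94317925153376, 245.47229278228832], [0.0, 0.0, 1.0]] [[0.298, -0.913, -0.28, 0.084], [0.955, 0.285, 0.087, 0.523], [-0.0, -0.294, 0.956, 0.374], [0.0, 0.0, 0.0, 1.0]]
{'clock': 0.15, 'qpos': array([ 1.04561783e+00,  3.13313021e-01,  1.49821705e+00,  1.19742196e-05,
        1.33097673e+00, -2.23416720e-01]), 'joint_vel': array([-0.00070373, -0.00214793, -0.0021534 ,  0.00022152,  0.00030505,
       -0.00096252]), 'joint_efforts': array([ 2.22254086e-03, -4.12365568e+01, -2.59796280e+01, -1.36836547e-04,
        3.17212231e-03, -3.40426038e-05]), 'eef_pos': array([0.15595887, 0.50111748, 0.227288  ]), 'orientation': array([ 2.52982341e+00,  1.86208699e+00, -1.32345727e-03]), 'contact_force': array([ 0.22703742, -0.99251918,  0.43248616]), 'wrist_torque': array([-0.00703345,  0.02150253,  0.01388266]), 'finger_gap': 0.08537780326244848}
```

View pics/side0.png

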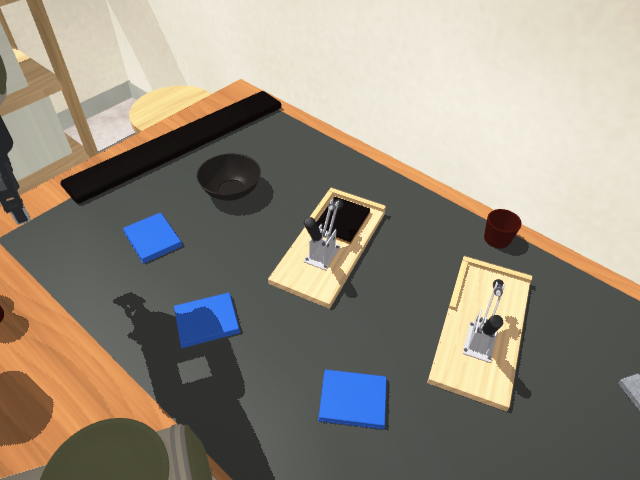

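View pics/top0.png

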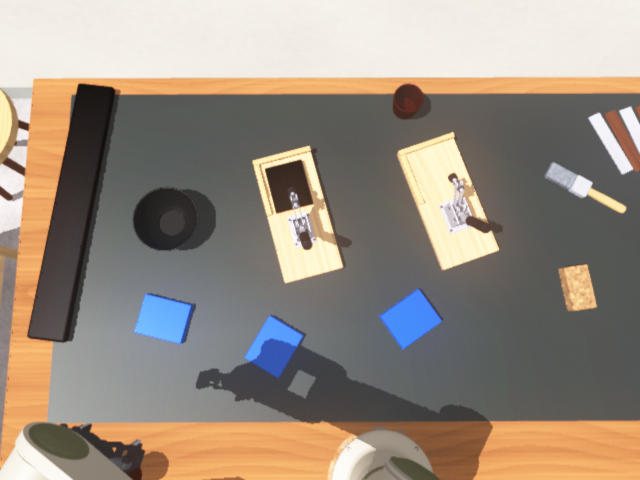

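The top view shows two boards: one with the black panel at about (297,215), and the empty one at about (447,200). The target is the left one, since the black panel lies on it at (289,187). The spare board is to its right (-y). Next I'll enlarge and measure.

```bash
cat > h.py <<'E'
import numpy as np,cv2
def load(n): return dict(np.load(n+'.npz'))
def world(s):
    z=s["range_z"];K=s["mtx"];v,u=np.mgrid[:480,:640]
    P=np.stack([(u-K[0,2])/K[0,0]*z,-(v-K[1,2])/K[1,1]*z,-z],-1)
    W=P@s["pose"][:3,:3].T+s["pose"][:3,3]; W[z==0]=np.nan; return W
def ray(s,u,v):
    K=s["mtx"];d=np.array([(u-K[0,2])/K[0,0],-(v-K[1,2])/K[1,1],-1]);return s["pose"][:3,3],s["pose"][:3,:3]@d
def onz(s,u,v,z):
    o,d=ray(s,u,v);return o+d*(z-o[2])/d[2]
E
python3 - <<'E'
from h import *
a=load('top0');b=load('side0')
A=a["color"][130:300,230:370];B=b["color"][170:320,250:400]
c=np.hstack([cv2.resize(A,(400,486),interpolation=cv2.INTER_CUBIC),cv2.resize(B,(400,400),interpolation=cv2.INTER_CUBIC)[:486] if 0 else cv2.resize(B,(400,486))])
cv2.imwrite('pics/crop0.png',c)
for n,s,roi in [('top',a,(230,130,370,300)),('side',b,(250,170,400,320))]:
    W=world(s);x0,y0,x1,y1=roi
    R=W[y0:y1,x0:x1];C=s["color"][y0:y1,x0:x1].astype(int)
    m=(R[...,2]>.013)&(R[...,2]<.037)
    pts=R[m][:,:2].astype(np.float32)
    r=cv2.minAreaRect(pts*1000);print(n,'board',r, np.nanmedian(R[...,2][(C[...,2]>200)&(C[...,0]>100)&m]))
    # grip: dark and high
    g=(R[...,2]>.085)&(C.max(-1)<60)
    print('grip n',g.sum());P=R[g]
    if len(P):
        print(P.min(0),P.max(0),P.mean(0))
    p=(R[...,2]>.025)&(R[...,2]<.042)&(C.max(-1)<50);print('panel',p.sum(),cv2.minAreaRect(R[p][:,:2].astype(np.float32)*1000),np.nanmedian(R[p][:,2]))
E
```

```text
top board ((605.1513671875, 188.16326904296875), (300.8734130859375, 140.06068420410156), 14.968088150024414) 0.01871912416430166
grip n 0
panel 0 ((0.0, 0.0), (0.0, 0.0), 0.0) nan
side board ((575.288818359375, 284.4513244628906), (304.08404541015625, 340.6194152832031), 15.785160064697266) 0.016672459166877096
grip n 231
[0.49475442 0.15197243 0.0959177 ] [0.64084941 0.2050778  0.17139441] [0.53323336 0.16514717 0.13427881]
panel 1154 ((644.0654296875, 318.85546875), (109.8415756225586, 317.56817626953125), 11.47834587097168) 0.030980972427507136
  return np.nanmean(a, axis, out=out, keepdims=keepdims)
```

View pics/crop0.png

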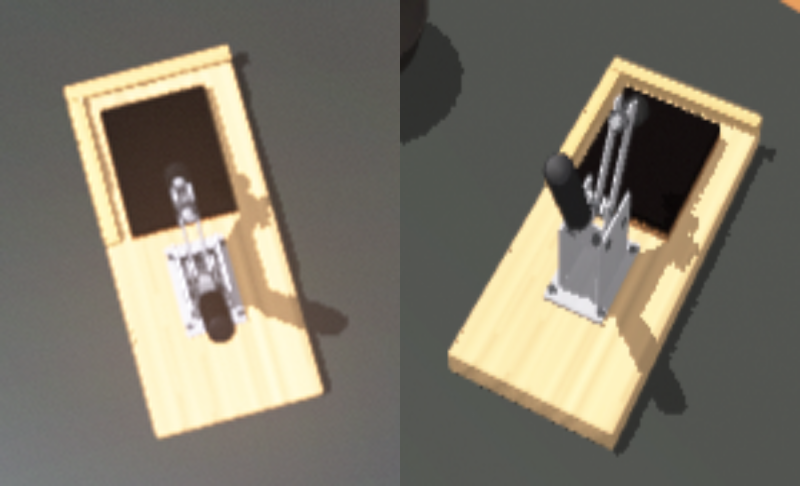

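```bash
cat >> h.py <<'E'
def proj(s,p):
    R=s["pose"][:3,:3];q=R.T@(np.asarray(p)-s["pose"][:3,3]);K=s["mtx"]
    return np.array([K[0,0]*q[0]/-q[2]+K[0,2],K[1,1]*q[1]/q[2]+K[1,2]])
yaw=np.radians(15.0);O=np.array([.5974,.1861])
def bw(x,y,z):
    c,s_=np.cos(yaw),np.sin(yaw);return np.array([O[0]+c*x-s_*y,O[1]+s_*x+c*y,z])
E
python3 - <<'E'
from h import *
out=[]
for n,(x0,y0,x1,y1) in [('top0',(235,135,355,295)),('side0',(255,170,400,315))]:
    s=load(n);k=3.5
    im=cv2.resize(s["color"][y0:y1,x0:x1],None,fx=k,fy=k,interpolation=cv2.INTER_CUBIC)
    def P(p): return tuple(((proj(s,p)-[x0,y0]+.5)*k).astype(int).tolist())
    c=[bw(a,b,.018) for a,b in [(-.142,-.07),(.158,-.07),(.158,.07),(-.142,.07)]]
    for i in range(4): cv2.line(im,P(c[i]),P(c[(i+1)%4]),(0,0,255),1)
    f=np.radians(64.7)
    h=lambda r:bw(-.045-r*np.cos(f),0,.067+r*np.sin(f))
    cv2.line(im,P(h(0)),P(h(.115)),(0,255,0),1);cv2.circle(im,P(h(.035)),3,(255,0,0),1);cv2.circle(im,P(h(.115)),3,(255,0,0),1)
    out.append(im)
H=max(i.shape[0] for i in out)
c=np.hstack([cv2.copyMakeBorder(i,0,H-i.shape[0],0,0,0) for i in out]);c=cv2.resize(c,None,fx=.85,fy=.85);print(c.shape);cv2.imwrite('pics/ov.png',c)
E
```

```text
(476, 789, 3)
```

View pics/ov.png

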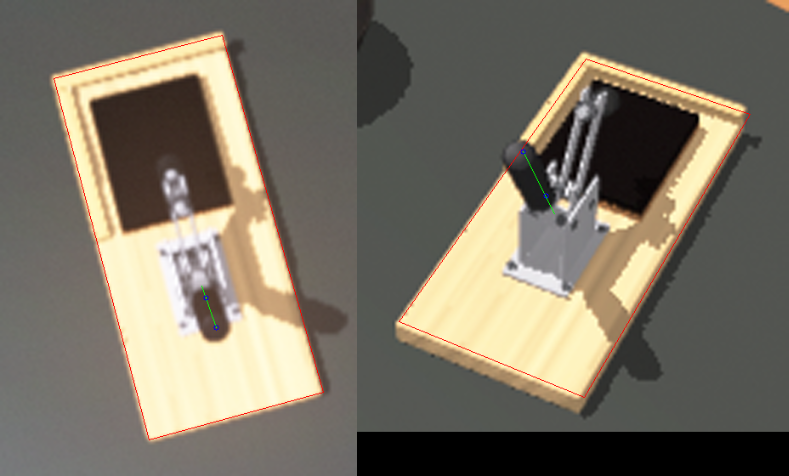

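The overlay agrees in both views. In the top view it is exact, and in the side view it is about 2 px off (roughly 2–3 mm). Grip end: top-view pixel about (308,247), side-view about (310,220), z 0.171. Moving over, shut.

Request:
play_rows(deltas=[[255,[0.034,-0.029,0],[0,0,4]],[255,[0.034,-0.029,0],[0,0,4]],[255,[0.034,-0.029,0],[0,0,4]],[255,[0.034,-0.029,0],[0,0,4]],[255,[0.034,-0.029,0],[0,0,4]],[255,[0.034,-0.029,0],[0,0,4]],[255,[0.034,-0.029,0],[0,0,4]],[255,[0.034,-0.029,0],[0,0,4]]], force=40)

```text
clock: 0.95
eef_pos: [0.432, 0.2613, 0.2259]
orientation: [-1.88, -2.517, 0.005]
contact_force: [0.6, 1.6, -0.8]
finger_gap: 0.0002
```

```bash
cat > st.py <<'E'
from h import *
from bench import *
from scipy.spatial.transform import Rotation as R
s=read_state();p=s["eef_pos"];M=R.from_rotvec(s["orientation"]).as_matrix()
d=p[:2]-O;c,q=np.cos(yaw),np.sin(yaw)
print('t',s["clock"],'p',p.round(4),'board',(d@[c,q]).round(4),(d@[-q,c]).round(4),'ztip',(p[2]-.019).round(4),'yawx',np.degrees(np.arctan2(M[1,0],M[0,0])).round(1),'zax',M[:,2].round(3),'F',s["contact_force"].round(1),'gap',round(s["finger_gap"],4),'q',s["qpos"].round(2))
E
python3 st.py
```

```text
t 0.95 p [0.432  0.2613 0.2259] board -0.1403 0.1154 ztip 0.2069 yawx 106.5 zax [-0.002 -0.002 -1.   ] F [ 0.6  1.6 -0.8] gap 0.0002 q [ 0.31  0.27  1.56 -0.    1.31 -1.55]
```

Request:
play_rows(deltas=[[255,[0.028,-0.0225,0],[0,0,-1.5]],[255,[0.028,-0.0225,0],[0,0,0]],[255,[0.028,-0.0225,0],[0,0,0]],[255,[0.028,-0.0225,0],[0,0,0]],[255,[0,0,0],[0,0,0]],[255,[0,0,-0.01],[0,0,0]],[255,[0,0,0],[0,0,0]],[255,[0,0,0],[0,0,0]]])

```text
clock: 1.75
eef_pos: [0.5495, 0.1632, 0.2123]
orientation: [-1.917, -2.485, 0.01]
contact_force: [0.0, -0.4, 1.3]
finger_gap: 0.0003
```

```bash
python3 st.py
python3 - <<'E'
from bench import *
import cv2,numpy as np
a=snapshot("top")["color"][110:310,200:400];b=snapshot("side")["color"][110:310,210:410]
cv2.imwrite("pics/p1.png",np.hstack([cv2.resize(i,(400,400)) for i in(a,b)]))
E
```

```text
t 1.75 p [0.5495 0.1632 0.2123] board -0.0522 -0.0097 ztip 0.1933 yawx 104.7 zax [-0.007 -0.003 -1.   ] F [ 0.  -0.4  1.3] gap 0.0003 q [ 0.09  0.43  1.36 -0.    1.35 -1.74]
```

View pics/p1.png

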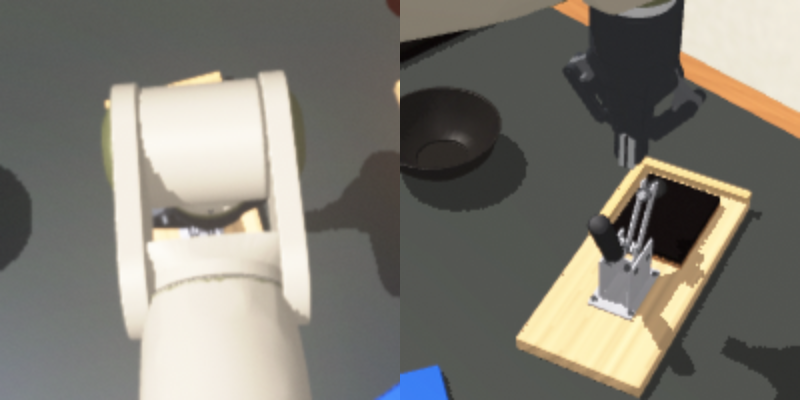

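Run:
```python
from h import *
b=load('side0')
for z in(.18,.1933,.21):print(z,proj(b,[.5495,.1632,z]))
f=np.radians(64.7);print(proj(b,bw(-.045-.115*np.cos(f),0,.067+.115*np.sin(f))))
```

```text
0.18 [325.18191491 204.56538081]
0.1933 [325.36277874 199.30374514]
0.21 [325.59521331 192.54182937]
[310.32107066 220.59107825]
```

Run:
```python
from bench import *
import cv2
b=snapshot("side");cv2.imwrite("pics/p2.png",cv2.resize(b["color"][170:250,280:380],(800,600)[::1] if 0 else (750,600),interpolation=cv2.INTER_CUBIC))
```

```text
(no output)
```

View pics/p2.png

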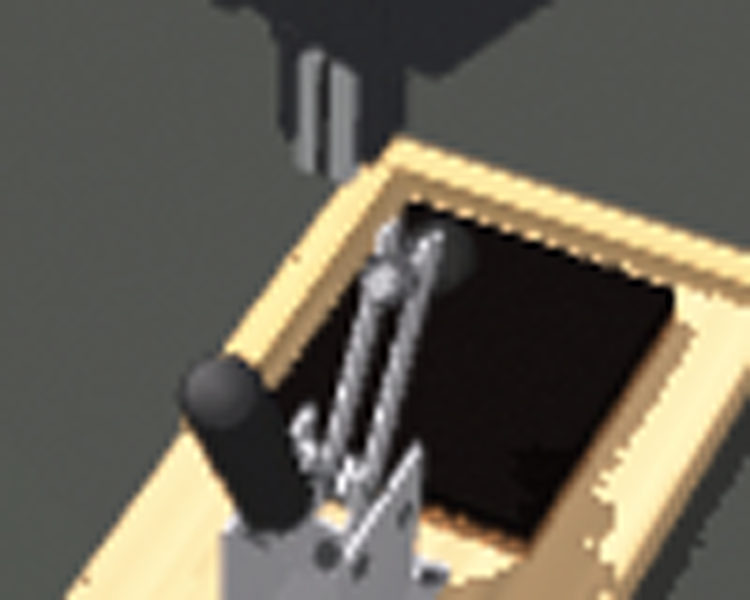

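Run:
```python
from h import *
from bench import *
b=snapshot("side");W=world(b);c=b["color"]
print(read_state()["eef_pos"])
for u in (320,321,322,324,326):
    for v in range(182,197,2):
        if W[v,u,2]>.1: print(u,v,W[v,u].round(4),c[v,u])
p=np.array([.5522,.1632,.2123])-0
for dx in(-.011,.011):
  for z in (.1933,.2123): print(dx,z,proj(b,[.5495+dx*.966,.1632+dx*.259,z]))
```

```text
[0.54992176 0.16299003 0.2126989 ]
320 182 [0.5382 0.1675 0.24  ] [136 136 133]
320 184 [0.537  0.1664 0.2367] [132 131 130]
320 188 [0.5374 0.1665 0.227 ] [133 132 131]
320 190 [0.537  0.1661 0.2227] [133 133 132]
320 192 [0.5375 0.1664 0.2174] [113 114 113]
321 182 [0.5393 0.1661 0.2401] [140 140 137]
321 184 [0.5384 0.1653 0.2365] [140 139 136]
321 186 [0.5373 0.1642 0.2332] [135 134 133]
321 188 [0.538  0.1647 0.2276] [135 135 134]
321 190 [0.5367 0.1635 0.2245] [134 134 133]
321 192 [0.5387 0.165  0.2175] [131 131 128]
322 182 [0.5389 0.1635 0.2418] [90 90 88]
322 184 [0.5397 0.164  0.2364] [71 71 70]
322 186 [0.5374 0.162  0.2344] [70 69 69]
322 188 [0.5382 0.1626 0.2288] [68 67 68]
322 190 [0.5385 0.1627 0.2238] [68 67 68]
322 192 [0.538  0.1622 0.2196] [69 68 68]
324 182 [0.5411 0.1607 0.2421] [132 131 130]
324 184 [0.5408 0.1603 0.2379] [131 131 130]
324 186 [0.5386 0.1584 0.2357] [132 131 130]
324 188 [0.539  0.1586 0.2306] [136 136 133]
324 190 [0.5379 0.1576 0.2273] [132 131 130]
324 192 [0.5394 0.1587 0.2208] [137 136 134]
326 182 [0.5401 0.1554 0.2458] [134 135 134]
326 184 [0.5403 0.1554 0.241 ] [134 134 133]
326 186 [0.5413 0.1561 0.2353] [133 133 131]
326 188 [0.5403 0.1551 0.2319] [133 133 131]
326 190 [0.5405 0.1551 0.227 ] [134 133 132]
326 192 [0.5413 0.1556 0.2215] [134 133 132]
326 194 [0.5405 0.1548 0.2176] [144 174 199]
-0.011 0.1933 [322.75514436 202.96776977]
-0.011 0.2123 [322.98280561 195.26102046]
0.011 0.1933 [327.93446839 195.69022697]
0.011 0.2123 [328.23560118 187.98357234]
```

The fingertips show at z ≈ 0.214, close to the TCP height and not 19 mm below it. I'll settle that by contact. Correcting about 10 mm laterally and then lowering on the +x side of the grip.

Request:
play_rows(deltas=[[255,[-0.0025,0.0095,0],[0.3,0,0]],[255,[0,0,0],[0,0,0]],[255,[0,0,-0.015],[0,0,0]],[255,[0,0,-0.015],[0,0,0]],[255,[0,0,-0.015],[0,0,0]],[255,[0,0,-0.005],[0,0,0]],[255,[0,0,0],[0,0,0]],[255,[0,0,0],[0,0,0]]])

```text
clock: 2.75
eef_pos: [0.5471, 0.1754, 0.1636]
orientation: [-1.913, -2.488, -0.003]
contact_force: [0.0, -0.2, -0.2]
finger_gap: 0.0001
```

```bash
python3 st.py
python3 - <<'E'
from bench import *
import cv2,numpy as np
b=snapshot("side");w=snapshot("wrist")
cv2.imwrite("pics/p3.png",np.hstack([cv2.resize(b["color"][170:250,280:380],(400,320),interpolation=cv2.INTER_CUBIC),cv2.resize(w["color"],(400,320))]))
E
```

```text
t 2.75 p [0.5471 0.1754 0.1636] board -0.0513 0.0027 ztip 0.1446 yawx 104.9 zax [-0.001  0.004 -1.   ] F [ 0.  -0.2 -0.2] gap 0.0001 q [ 0.1   0.48  1.43  0.    1.23 -1.73]
```

View pics/p3.png

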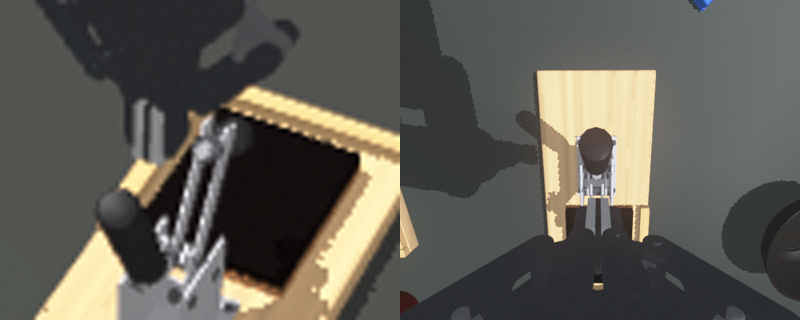

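Run:
```python
from h import *
from bench import *
b=snapshot("side");W=world(b);c=b["color"]
for u in (315,317,319):
    for v in range(200,216,2):
        if W[v,u,2]>.1: print(u,v,W[v,u].round(4),c[v,u])
for z in (.1446,.1636): print(z,proj(b,bw(-.0623,.0027,z)))
w=snapshot("wrist");Ww=world(w)
for v in (310,320,330,340,360):
    print(v,[Ww[v,u].round(3).tolist() for u in (308,316,322)])
```

```text
315 200 [0.5352 0.176  0.1934] [135 135 133]
315 202 [0.5356 0.1763 0.188 ] [135 134 133]
315 204 [0.5357 0.1763 0.1828] [133 132 131]
315 206 [0.5365 0.177  0.1767] [112 111 110]
315 208 [0.5335 0.1742 0.1755] [113 112 110]
317 200 [0.5372 0.1729 0.1941] [84 85 83]
317 202 [0.5347 0.1706 0.1922] [84 84 82]
317 204 [0.5357 0.1714 0.186 ] [83 84 82]
317 206 [0.5367 0.1722 0.1797] [84 84 83]
317 208 [0.5359 0.1714 0.1755] [110 110 110]
317 210 [0.5361 0.1715 0.1702] [100 123 143]
319 200 [0.5377 0.1685 0.1965] [135 134 133]
319 202 [0.5398 0.1701 0.1889] [135 134 133]
319 204 [0.5366 0.1673 0.1879] [135 135 134]
319 206 [0.5369 0.1675 0.1825] [134 133 134]
319 208 [0.5362 0.1668 0.1784] [133 132 133]
319 210 [0.5364 0.1669 0.173 ] [133 134 136]
0.1446 [316.53783339 219.30761815]
0.1636 [316.66664404 212.15308584]
310 [[0.537, 0.169, 0.184], [0.536, 0.172, 0.183], [0.536, 0.174, 0.183]]
320 [[0.537, 0.169, 0.192], [0.537, 0.172, 0.191], [0.536, 0.174, 0.191]]
330 [[0.537, 0.169, 0.198], [0.536, 0.172, 0.199], [0.536, 0.174, 0.198]]
340 [[0.537, 0.169, 0.204], [0.537, 0.172, 0.204], [0.535, 0.174, 0.205]]
360 [[0.535, 0.169, 0.218], [0.543, 0.173, 0.205], [0.539, 0.175, 0.21]]
```

The wrist view shows the shut fingers centred behind the grip, within about 3 mm towards +y. Both cameras put the tips about 5 mm above the TCP height. I'll lower a little, correct y and start pushing.

Request:
play_rows(deltas=[[255,[0.0006,-0.0024,-0.01],[0,0,0]],[255,[0,0,0],[0,0,0]],[255,[-0.0077,-0.0021,0],[0,0,0]],[255,[-0.0077,-0.0021,-0.001],[0,0,0]],[255,[-0.0087,-0.0023,-0.004],[0,0,0]],[255,[-0.0087,-0.0023,-0.005],[0,0,0]],[255,[0,0,0],[0,0,0]],[255,[0,0,0],[0,0,0]]])

```text
clock: 3.75
eef_pos: [0.5123, 0.1631, 0.1435]
orientation: [-1.915, -2.489, -0.006]
contact_force: [0.7, -0.4, 0.3]
finger_gap: 0.0001
```

```bash
python3 st.py
cat > v.py <<'E'
import sys
from bench import *
import cv2,numpy as np
b=snapshot("side");w=snapshot("wrist")
cv2.imwrite("pics/%s.png"%sys.argv[1],np.hstack([cv2.resize(b["color"][170:290,270:390],(400,400),interpolation=cv2.INTER_CUBIC),cv2.resize(w["color"][120:440,160:480],(400,400))]))
E
python3 v.py p4
```

```text
t 3.75 p [0.5123 0.1631 0.1435] board -0.0882 -0.0002 ztip 0.1245 yawx 104.8 zax [ 0.002  0.004 -1.   ] F [ 0.7 -0.4  0.3] gap 0.0001 q [ 0.09  0.42  1.58  0.    1.14 -1.74]
```

View pics/p4.png

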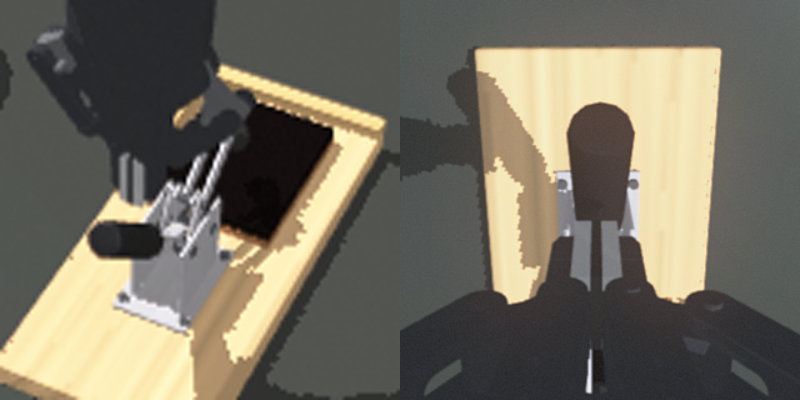

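The handle has swung on to about 0.65 under its own weight (the grip in the side view now runs from (298,242) to (318,243)). Next I'll move above the grip and press down.

Request:
play_rows(deltas=[[255,[-0.01,-0.0027,0],[0,0,0]],[255,[-0.0115,-0.003,0],[0,0,0]],[255,[0,0,-0.01],[0,0,0]],[255,[0,0,-0.01],[0,0,0]],[255,[-0.001,0,-0.008],[0,0,0]],[255,[-0.002,-0.0005,-0.005],[0,0,0]],[255,[-0.002,-0.0005,-0.005],[0,0,0]],[255,[0,0,0],[0,0,0]]])

```text
clock: 4.65
eef_pos: [0.4874, 0.1566, 0.1019]
orientation: [-1.916, -2.49, -0.008]
contact_force: [0.2, -0.9, 0.6]
finger_gap: 0.0
```

```bash
python3 st.py; python3 v.py p5
```

```text
t 4.65 p [0.4874 0.1566 0.1019] board -0.1139 -0.0001 ztip 0.0829 yawx 104.8 zax [ 0.003  0.004 -1.   ] F [ 0.2 -0.9  0.6] gap 0.0 q [ 0.08  0.42  1.7   0.    1.02 -1.75]
```

View pics/p5.png

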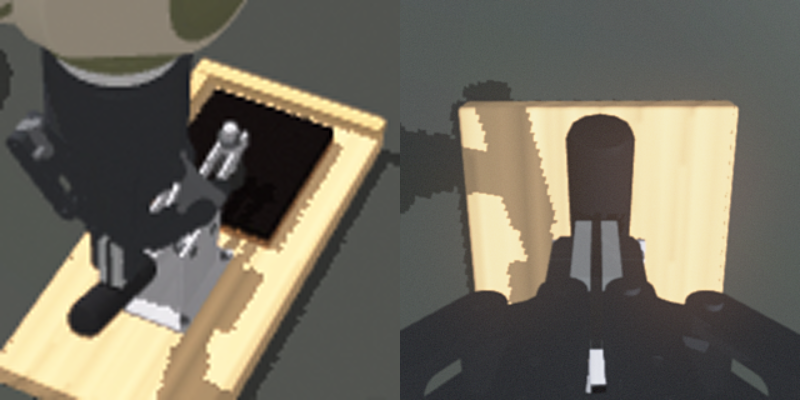

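Request:
play_rows(deltas=[[255,[-0.002,-0.0005,-0.006],[0,0,0]],[255,[-0.002,-0.0005,-0.006],[0,0,0]],[255,[-0.001,-0.0003,-0.006],[0,0,0]],[255,[-0.001,0,-0.006],[0,0,0]],[255,[0,0,0],[0,0,0]],[255,[0,0,0],[0,0,0]],[255,[0,0,0],[0,0,0]],[255,[0,0,0],[0,0,0]]])

```text
clock: 5.55
eef_pos: [0.4816, 0.1553, 0.077]
orientation: [1.915, 2.489, 0.01]
contact_force: [0.0, 0.6, 0.0]
finger_gap: 0.0
```

```bash
python3 st.py; python3 v.py p6
```

```text
t 5.55 p [0.4816 0.1553 0.077 ] board -0.1198 0.0002 ztip 0.058 yawx 104.8 zax [ 0.005  0.004 -1.   ] F [0.  0.6 0. ] gap 0.0 q [ 0.08  0.45  1.74  0.    0.95 -1.75]
```

View pics/p6.png

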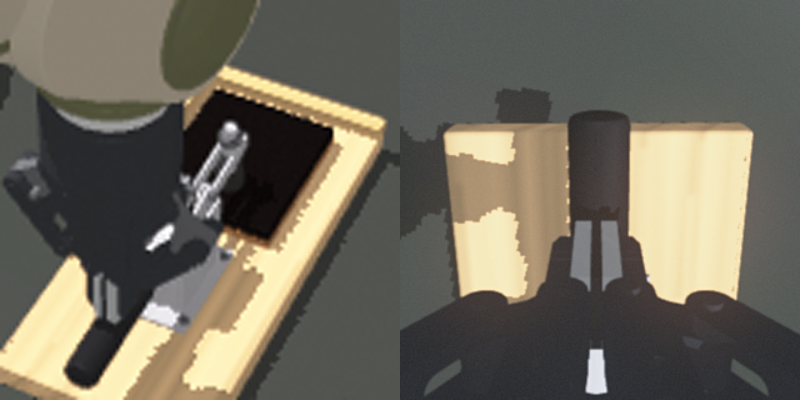

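Run:
```python
from h import *
from bench import *
w=snapshot("wrist");W=world(w)
for v in range(212,330,8):
    p=W[v,317];d=p[:2]-O;print(v,round(float(d@[np.cos(yaw),np.sin(yaw)]),4),p[2].round(4),w["color"][v,317])
```

```text
212 -0.1625 0.0686 [47 47 54]
220 -0.1603 0.0739 [65 62 67]
228 -0.1572 0.0748 [63 61 65]
236 -0.1539 0.075 [61 60 66]
244 -0.1506 0.0755 [59 61 67]
252 -0.1469 0.0749 [57 58 65]
260 -0.1436 0.0753 [64 62 69]
268 -0.1398 0.0749 [64 64 71]
276 -0.1363 0.0752 [62 65 71]
284 -0.1326 0.0751 [63 64 72]
292 -0.1293 0.076 [48 52 62]
300 -0.1314 0.0882 [54 57 64]
308 -0.1317 0.0957 [54 56 65]
316 -0.132 0.1024 [47 50 62]
324 -0.1312 0.1067 [53 55 61]
```

The grip top is level to slightly drooping at z ≈ 0.075. At the stop it should be 0.0745, and at exact level 0.078. So the handle has gone past the dead point. I'll press lightly to confirm it is on the stop.

Request:
play_rows(deltas=[[255,[0,0,-0.004],[0,0,0]],[255,[0,0,-0.003],[0,0,0]],[255,[0,0,-0.003],[0,0,0]],[255,[0,0,-0.002],[0,0,0]],[255,[0,0,0],[0,0,0]],[255,[0,0,0],[0,0,0]],[255,[0,0,0],[0,0,0]],[255,[0,0,0],[0,0,0]]])

```text
clock: 6.5
eef_pos: [0.4821, 0.1554, 0.0719]
orientation: [1.911, 2.488, 0.012]
contact_force: [0.4, 0.4, 3.1]
finger_gap: 0.0002
```

```bash
python3 st.py
```

```text
t 6.5 p [0.4821 0.1554 0.0719] board -0.1193 0.0002 ztip 0.0529 yawx 104.9 zax [ 0.008  0.004 -1.   ] F [0.4 0.4 3.1] gap 0.0002 q [ 0.08  0.45  1.75  0.    0.93 -1.76]
```

Firm contact at TCP z 0.072 (tip ≈ 0.076). A little more to be sure of the stop.

Request:
play_rows(deltas=[[255,[0,0,-0.004],[0,0,0]],[255,[0,0,-0.005],[0,0,0]],[255,[0,0,-0.005],[0,0,0]],[255,[0,0,0],[0,0,0]],[255,[0,0,0.015],[0,0,0]],[255,[0,0,0.03],[0,0,0]],[255,[0,0,0.03],[0,0,0]],[255,[0,0,0.03],[0,0,0]]])

```text
clock: 7.3
eef_pos: [0.4806, 0.1554, 0.1775]
orientation: [1.909, 2.492, 0.006]
contact_force: [0.7, 0.3, 1.1]
finger_gap: 0.0002
```

Request:
play_rows(deltas=[[255,[0,0,0.04],[0,0,0]],[255,[-0.02,0.02,0.03],[0,0,0]],[255,[-0.03,0.03,0],[0,0,0]],[255,[-0.03,0.03,0],[0,0,0]],[255,[-0.03,0.03,0],[0,0,0]],[255,[-0.03,0.03,0],[0,0,0]],[255,[-0.03,0.03,0],[0,0,0]],[255,[0,0,0],[0,0,0]]])

```text
clock: 8.1
eef_pos: [0.3051, 0.3299, 0.252]
orientation: [1.912, 2.486, 0.013]
contact_force: [0.2, 0.1, -0.1]
finger_gap: -0.0
```

```bash
python3 st.py
python3 - <<'E'
from h import *
from bench import *
a=snapshot("top");b=snapshot("side");a0=load('top0')
cv2.imwrite("pics/p7.png",np.hstack([cv2.resize(a["color"][135:295,235:355],(300,400),interpolation=cv2.INTER_CUBIC),cv2.resize(b["color"][160:320,250:410],(400,400),interpolation=cv2.INTER_CUBIC)]))
for s in(b,a):
  W=world(s);c,q=np.cos(yaw),np.sin(yaw)
  X=(W[...,0]-O[0])*c+(W[...,1]-O[1])*q;Y=-(W[...,0]-O[0])*q+(W[...,1]-O[1])*c
  C=s["color"].max(-1)
  for lo in(-.155,-.14,-.12,-.1,-.085):
    m=(X>lo)&(X<lo+.008)&(abs(Y)<.005)&(W[...,2]>.03)
    print(lo,m.sum(),np.nanmax(W[...,2][m]) if m.any() else None)
# panel shift: dark mask on board region, before/after
for n,s in(('before',a0),('after',a)):
  m=np.zeros((480,640),np.uint8);m[150:215,255:320]=(s["color"][150:215,255:320].max(-1)<75)
  m=cv2.morphologyEx(m,cv2.MORPH_OPEN,np.ones((3,3)));k=cv2.findContours(m,0,1)[0];k=max(k,key=cv2.contourArea)
  print(n,cv2.minAreaRect(k))
E
```

```text
t 8.1 p [0.3051 0.3299 0.252 ] board -0.2451 0.2145 ztip 0.233 yawx 104.9 zax [ 0.01   0.003 -1.   ] F [ 0.2  0.1 -0.1] gap -0.0 q [ 0.56  0.12  1.67 -0.    1.34 -1.27]
-0.155 20 0.07454903546733349
-0.14 18 0.07475323291763247
-0.12 14 0.07435546949148897
-0.1 21 0.07604808035628186
-0.085 10 0.07405970356380442
-0.155 16 0.07744541971268881
-0.14 17 0.07639786930638492
-0.12 15 0.07799262196595236
-0.1 17 0.08109970753548401
-0.085 13 0.07670779382232085
before ((288.48394775390625, 185.6522979736328), (43.88251876831055, 36.31780242919922), 75.46554565429688)
after ((288.5882568359375, 185.85296630859375), (44.141483306884766, 36.62287902832031), 75.96376037597656)
```

View pics/p7.png

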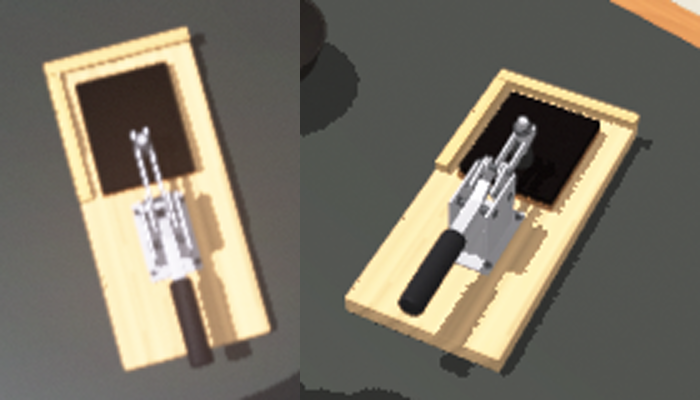

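The handle stays down over a second after release, the pad is on the panel, and the panel has moved no more than about 0.5 mm. Handing in.

```bash
python3 -c "
from bench import *
print(close_job())"
```

```text
the job is handed in; nothing more can be done
None
```

The black panel is clamped. With the shut fingertips I tipped its clamp's handle over, pressed the grip down to its stop, and then backed the arm well away. The job was handed in at about 8 s of the 32 s.

**Last checks, arm clear:**
- **Handle:** it was still down about 1 s after I let go. The side camera puts the grip top at z ≈ 0.0745 m, which is what it should be at the stop (exact level would be 0.078 m). The top camera read 2–3 mm higher, though its reading is less direct. The handle also gave firm resistance there when pressed.
- **Panel:** it moved about 0.2 px in the top view, under 0.5 mm, and the rubber pad is on it.
- **Spare clamp:** the arm never came near it. I did not measure it again at the end.

**Disagreement:** the cameras showed the shut fingertips about 4–5 mm behind the TCP, not 19 mm ahead as the text says. I used the camera value, and the contact height bore it out.

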